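# Close up the pipe sander's control box and hold its run knob in

## Task

Get the pipe sander's control box ready to run: first push its little front door shut until it seats in its catch, then pick up the loose knob, turn it so that its D-shaped bore matches the D-shaft on top of the box, and push it fully home on the shaft. Keep pressing so that the sprung shaft stays pushed in as far as it will go, and finish like that, with the gripper still holding the knob down. Leave the pan pipe, the cork and the file where they lie.

Things in the scene. Friction and masses are not known exactly. Their poses are not given: they have to be found in the camera images.
- control_box: Grey metal box fixed to the bench, 170 mm deep (x), 220 wide (y), 90 high. Origin: centre of its underside; its front, with the door, faces own -x, z is up. The D-shaft stands on its top, 20 mm to +x and 20 mm to -y of the centre. Its place varies; turned up to 0.3 rad.
- door (a joint): Door angle in rad: 0 shut, positive opens towards the box's -x. It starts 0.6 to 1.1 open and stays where it is left (under 1 N at the free edge). From about 0.1 rad on a striker behind it squeezes past a sprung roller: about 3 to 4 N at the free edge; once past (below 0.03) the roller pulls it shut and holds it.
- door_hinge (a point): On the vertical hinge axis (box's +y side), on the door's outer face, 45 mm above the bench. Turns with the door: own -y runs from hinge to free edge, own -x is the outward normal of the outer face, z up. Door: smooth grey panel, 140 mm hinge to free edge, 6 thick, 8 to 82 mm above the bench, with a 3 mm plate at the free edge; shut, its outer face is 6 mm proud of the box.
- door_push (a point): Good point to push: on the door's outer face, 115 mm from the hinge axis, 62 mm above the bench; same frame as door_hinge.
- knob: Loose black knob on the bench, bore down, 60 g. Round skirt 56 mm across, 8 thick; on it a round ribbed hub 37 mm across to grip, top 34 mm above the underside. Origin: centre of the underside, where the bore opens: 18 mm deep, D-shaped, 16 mm across, its flat 5 mm from the axis on own +x. A skirt tab (6 wide, to 39 mm from the axis) and a light line on top point along own +x.
- shaft_seat (a point): Centre of the top of the shaft's 26 mm collar, on its vertical axis, 102 mm above the bench: the knob's underside rests here when home. The steel D-shaft rises 16 mm above it, 14 mm thick, flat 4 mm from the axis on own +x, top 3 mm tapered. A collar tab (to 23 mm from the axis) also points along own +x. Shaft starts turned up to 0.7 rad from the box's x; turns stiffly (0.06 N m).
- plunger (a joint): How far the sprung shaft is pressed down into the box, in m: 0 = up, 0.006 = hard stop. The spring takes about 3 N to start and 8 N at the stop; let go, the shaft comes up again.
- panpipe: Bystander: pan pipe of nine bamboo tubes lying on the bench, about 113 by 170 mm, 17 mm high. Origin: centre of its underside.
- cork: Bystander: cork standing on end, 28 mm across, 35 mm high. Origin: centre of its underside.
- file: Bystander: flat file with a wooden handle lying along its own x, from 120 mm behind to 150 mm ahead of its origin, 22 mm wide, 18 mm high.
Things that resemble listed ones, but are neither listed nor needed, are in the scene too. Of the things like the knob, leave any that is blue, purple or turquoise; of the rest the smaller one is meant.

How it is judged:
By the outcome, as a careful person would: the job done as asked, in the order asked, and still so for the second after the job is handed in, while the arm keeps its last pose, push and grip.
It also fails if it takes over 67 s, if anything falls off the work surface, if the arm or the gripper's body presses on something with over 40 N, if the wrist force passes 120 N, or if a joint passes its speed limit or range.

## Robot

A 6-joint arm with a two-finger parallel gripper is mounted at the origin on the work surface. World frame = base frame: x ahead of the robot, y to its left, z up, the work surface at z = 0. Lengths are in mm, angles in rad, forces in N, time in s.
With the tool pointing down it reaches from about 350 to 775 mm from the base axis. Payload 7.3 kg.
Tool frame: the origin (TCP) lies at the very end of the fingers, on their centre line; the grasp point (between the pads) lies bot.grip_point_offset behind it (bot.grip_point_offset is the distance from the TCP to the grasp point, in mm); z points along the fingers, y is the line along which they close (so a half turn about z gives the same grasp; the last joint's range is limited). The gripper opens to 92 mm and grips with 3 to 60 N. Pads are 19 mm wide; open, the fingers measure 130 mm over their backs; the gripper's body (75 mm by 190 mm) begins 47 mm behind the grasp point.
Start: joints at [-1.355, 0.342, 1.524, -0, 1.275, -0.146], TCP at [185.852, -491.025, 206.341] pointing down, gripper open.
Joint ranges: [-2.53, 2.53], [-0.77, 2.02], [0.04, 2.7], [-1, 4.14], [0.28, 2.66], [-3.11, 3.11]. Speed limits (rad/s): [2.57, 2.57, 3.14, 3.14, 3.14, 3.14].

## Interface

Orientations are given as [roll, pitch, yaw] about the fixed x, y, z axes, in that order (R = Rz(yaw) Ry(pitch) Rx(roll)).
In Python, from plant import bot gives the robot as it stands. The module is installed in compiled form; this text tells all that it offers.
- The arm moves only by the tool carry_out, never from a script. Its argument "plan" is a list of rows, each an object of numbers: "tx", "ty", "tz": the shift along the world's x, y, z in mm; "rx", "ry", "rz": the turn, a rotation vector about the world's x, y, z in rad. A call has 1 to 12 rows; each row shifts and turns the commanded pose from where the row before left it; what a row does not reach is not made up. A row lasts 1/10 s, in which the tool goes at most 50 mm and 8.59 degrees, less where a joint would pass 70% of its speed; a pose out of reach is approached as far as the arm can. A call with a gripper value outside its range is refused whole. "gripper" is the closure, from 0 (fully open) to 1 (shut), set as the call begins (left out, the last holds). The fingers move at their own pace and stop on an object; the grip force is fixed at half the most. Time passes only in rows, so rows that do not move let the fingers close. It gives the time, the measured TCP pose, the force, the opening and the grip force at its end, in the units of the state.
- bot.get_obs(): the state, without advancing time (a new reading comes with each control period).
- bot.capture(name): name is "scene" or "top"; returns the picture (384x512x3 uint8, red, green, blue); there is no depth.
- bot.camera_model(name): a dict with "camera_matrix" (3x3 intrinsics, pixels), "R" (3x3) and "t" (3): a world point X has camera coordinates R X + t. Camera axes: x right, y down, z forward; pixel columns grow to the right and rows downward; lengths in mm; the calibration is good to about 2 mm. A picture is of the moment at which its call begins. camera_model takes no time and is no camera call.
- bot.close_job(): hands the job in; it is judged then, once.
The state is a dict: "time": time; "joint_positions": joint angles; "dq": joint speeds; "tau": joint torques, N m; "tool_pos": TCP position; "tcp_rot": TCP orientation; "contact_force": force on the tool from outside, world axes, zero at the start; "moment": the same for the moment, N m; "grip_width": finger opening in mm; "finger_force": force on a finger pad.
Only numpy, scipy, OpenCV 4.12 (cv2) and the standard library are available. Lean on these libraries where they do the work, as an engineer would, in place of code of your own. Each camera call takes 0.05 s, during which the arm holds its last target. There are 200 camera calls.

## Working session

There is one attempt and no reset: what is moved stays moved. The work goes in short steps, Python scripts to look and compute and a tool call to move; the robot and the scene stay as the last step left them, time stands still between calls to the robot, and variables do not carry over. Pictures are saved under pics/ and viewed, at most 10 in all, crops included, and the job is handed in when it is done.

Besides the shell and the picture viewer there is one more tool, called after "Request:" by a JSON object that holds its "op" and its "data". carry_out: Moves the arm, as the interface text tells. Its arguments: {"type":"object","properties":{"plan":{"type":"array"},"gripper":{"type":"number"}},"required":["plan"]}

```bash
mkdir -p pics; cat > h.py <<'E'
import numpy as np, cv2
from plant import bot
def ray(cam,u,v):
    m=bot.camera_model(cam);K=np.array(m["camera_matrix"]);R=np.array(m["R"]);t=np.array(m["t"])
    return -R.T@t, R.T@np.linalg.inv(K)@np.array([u,v,1.])
def onz(cam,u,v,z):
    c,d=ray(cam,u,v); return c+d*(z-c[2])/d[2]
def proj(cam,X):
    m=bot.camera_model(cam);p=np.array(m["camera_matrix"])@(np.array(m["R"])@np.array(X,float)+np.array(m["t"]));return p[:2]/p[2]
def save(n,im,f=1.0,crop=None):
    if crop: im=im[crop[1]:crop[3],crop[0]:crop[2]]
    cv2.imwrite("pics/"+n,cv2.resize(im[:,:,::-1],None,fx=f,fy=f,interpolation=cv2.INTER_CUBIC))
E
python3 - <<'E'
from h import *
for c in("scene","top"):
    im=bot.capture(c);np.save(c+"0.npy",im);save(c+"0.png",im,1.56)
    print(c,ray(c,256,192))
o=bot.get_obs();print(o["time"],o["tool_pos"],o["tcp_rot"],o["contact_force"],bot.grip_point_offset)
E
```

```text
scene (array([1020.89389437, -726.73565397,  621.77262235]), array([-0.49401862,  0.70221997, -0.51295195]))
top (array([ 406.37507645,  -56.84167356, 1180.39376079]), array([ 0.11877825,  0.00923155, -0.99301891]))
0.1 [ 185.76632709 -490.63245736  205.70903594] [-3.14023885e+00 -2.09680547e-04  3.61796923e-01] [ 0.43239192  0.62692451 -0.48943076] 18.8
```

View pics/scene0.png

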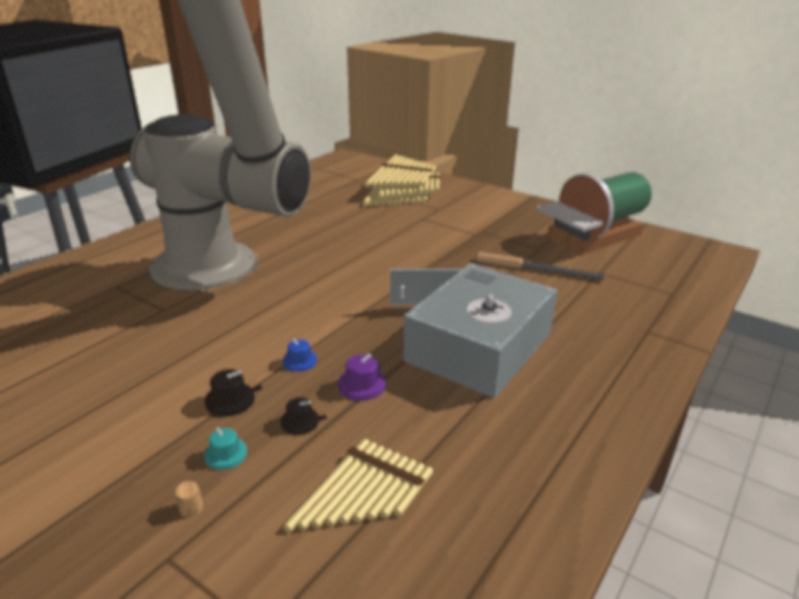

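View pics/top0.png

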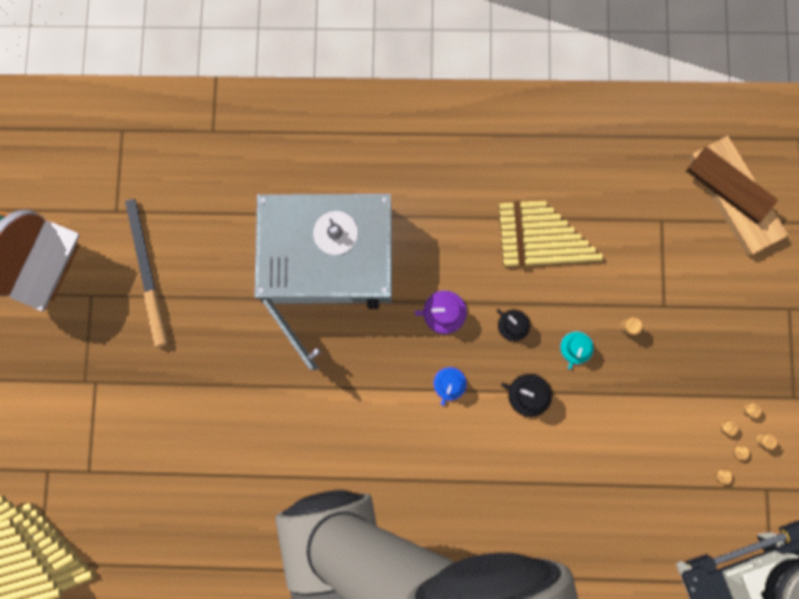

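The scene view shows four coloured or black skirted knobs plus a fifth to the left of the box. In the top view (800-px coordinates) these are purple (445,312), blue (450,385), turquoise (577,348), black small (514,325) and black large (530,395). Blue, purple and turquoise are excluded, so the smaller black one at (514,325) is meant. The box is at about (325,247), its shaft at (335,231), and the door is open from hinge (265,300) to free edge (315,365). I'll confirm with an enlarged crop and measure.

```bash
python3 - <<'E'
from h import *
T=np.load("top0.npy");S=np.load("scene0.npy")
def blobs(im,mask,lo):
    n,l,s,c=cv2.connectedComponentsWithStats(mask.astype(np.uint8))
    return [(i,s[i],c[i]) for i in range(1,n) if s[i][4]>lo],l
def black(im): return (im.max(2)<50)
for nm,im,roi in(("top",T,(300,185,375,275)),("scene",S,(120,225,215,285))):
    m=np.zeros(im.shape[:2],bool);x0,y0,x1,y1=roi;m[y0:y1,x0:x1]=black(im)[y0:y1,x0:x1]
    b,l=blobs(im,m,60)
    for i,s,c in b:
        mm=(l==i).astype(np.uint8)
        op=cv2.morphologyEx(mm,cv2.MORPH_OPEN,cv2.getStructuringElement(cv2.MORPH_ELLIPSE,(9,9)))
        tab=mm&~op; ys,xs=np.nonzero(op); cnt=max(cv2.findContours(op,0,2)[0],key=cv2.contourArea)
        print(nm,s,c.round(1),"core",xs.mean(),ys.mean(),cv2.minEnclosingCircle(cnt))
        if nm=="top": print(onz("top",*cv2.minEnclosingCircle(cnt)[0],8))
A=cv2.resize(T[185:275,295:385],None,fx=4.4,fy=4.4,interpolation=cv2.INTER_CUBIC)
B=cv2.resize(T[130:170,194:234],None,fx=9.9,fy=9.9,interpolation=cv2.INTER_CUBIC)
C=cv2.resize(T[185:245,160:250],None,fx=4.4,fy=4.4,interpolation=cv2.INTER_CUBIC)[:204]
D=cv2.resize(S[185:215,295:330],None,fx=6,fy=6,interpolation=cv2.INTER_CUBIC)
o=np.zeros((600,800,3),np.uint8);o[:396,:396]=A;o[:396,400:796]=B;o[396:600,:396]=C;o[400:580,400:610]=D
save("c1.png",o)
# box top colour mask
hs=cv2.cvtColor(T,cv2.COLOR_RGB2HSV);print(T[140,180],T[180,240],T[215,188],T[300,100])
E
```

```text
top [320 200  19  18 234] [329.5 209.1] core 330.0 212.45299145299145 ((330.0, 212.0), 7.071167945861816)
[ 496.48573959 -245.24258748    8.        ]
top [325 241  29  25 479] [339.8 253.2] core 341.52777777777777 254.19444444444446 ((340.0, 253.5), 12.816105842590332)
[ 387.02747033 -271.46810167    8.        ]
scene [132 239  30  27 582] [145.9 253.6] core 145.91382405745063 254.01615798922802 ((146.0, 254.1999969482422), 15.160574913024902)
scene [180 256  25  22 343] [190.9 268.2] core 190.81132075471697 268.75786163522014 ((191.0, 269.5), 11.280613899230957)
[163 175 180] [157 168 174] [70 71 73] [181 128  77]
```

View pics/c1.png

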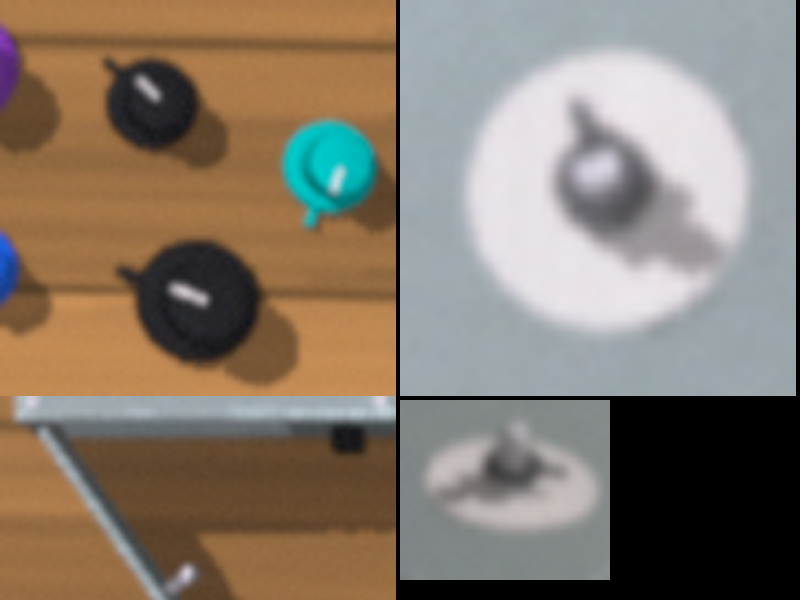

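The crop confirms the small black knob: centre (152,104) with tab tip (108,64), clearly smaller than the black one at (197,300). The shaft collar is at (607,183) in its crop with tab tip (578,102). The door's free edge runs from (45,430) to about (160,600).

```bash
python3 - <<'E'
from h import *
T=np.load("top0.npy")
def P(x,y,f,x0,y0): return (x+.5)/f-.5+x0,(y+.5)/f-.5+y0
# box corners (z=90)
hs=cv2.cvtColor(T,cv2.COLOR_RGB2HSV)
m=((hs[...,1]<60)&(T.max(2)>135)).astype(np.uint8);k=np.zeros_like(m);k[110:210,150:260]=m[110:210,150:260]
k=cv2.morphologyEx(k,cv2.MORPH_OPEN,np.ones((9,9)))
c=max(cv2.findContours(k,0,2)[0],key=cv2.contourArea)
r=cv2.minAreaRect(c);bp=np.array([onz("top",*p,90) for p in cv2.boxPoints(r)]);print("box",bp.round(1).tolist())
bc=bp.mean(0);print(bc,[np.linalg.norm(bp[i]-bp[i-1]).round(1) for i in range(4)],[np.arctan2(*(bp[i]-bp[i-1])[1::-1]).round(3) for i in range(4)])
# disc
w=((T.min(2)>205)).astype(np.uint8);k=np.zeros_like(w);k[130:170,194:234]=w[130:170,194:234]
cc=cv2.convexHull(max(cv2.findContours(k,0,2)[0],key=cv2.contourArea));e=cv2.fitEllipse(cc);print("disc",e,onz("top",*e[0],90.5))
s=onz("top",*e[0],90.5)
tip=onz("top",*P(574,98,9.9,194-400/9.9,130),102);cen=onz("top",*P(607,183,9.9,194-400/9.9,130),102)
print("collar",cen,"tip",tip,[np.arctan2(*(tip-q)[1::-1]) for q in(s,cen)],[np.linalg.norm((tip-q)[:2]) for q in(s,cen)])
# knob
m=np.zeros(T.shape[:2],np.uint8);m[195:225,315:345]=(T.max(2)<62)[195:225,315:345]
c=max(cv2.findContours(m,0,1)[0],key=cv2.contourArea)[:,0,:].astype(np.float32)
c0=np.array([329.5,208.6]);d=np.linalg.norm(c-c0,axis=1);e=cv2.fitEllipse(c[d<11.7]);print("knob ell",e)
kc=onz("top",*e[0],8);kt=onz("top",*P(107,63,4.4,295,185),7)
print("knob",kc,kt,np.arctan2(*(kt-kc)[1::-1]),np.linalg.norm((kt-kc)[:2]))
a=onz("top",*P(137,79,4.4,295,185),34);b=onz("top",*P(158,99,4.4,295,185),34);print("line",a,b,np.arctan2(*(a-b)[1::-1]))
# door top z=82
for q in((45,430),(160,597)): print("door",onz("top",*P(q[0],q[1]-396,4.4,160,185),82))
E
```

```text
box [[708.7, 196.6, 90.0], [712.2, -25.2, 90.0], [541.5, -29.0, 90.0], [537.3, 188.5, 90.0]]
[624.96483116  82.73907377  90.        ] [np.float64(171.6), np.float64(221.8), np.float64(170.8), np.float64(217.6)] [np.float64(0.047), np.float64(-1.555), np.float64(-3.12), np.float64(1.59)]
disc ((214.2776641845703, 148.6063690185547), (26.580297470092773, 27.684110641479492), 56.94279098510742) [646.19645357  61.98162393  90.5       ]
collar [645.14426943  60.31473717 102.        ] tip [667.172857    69.48383439 102.        ] [np.float64(0.3434736324006985), np.float64(0.39442433912051184)] [np.float64(22.277626955598517), np.float64(23.86065829306582)]
knob ell ((329.35601806640625, 208.45071411132812), (18.158924102783203, 19.394262313842773), 118.26651763916016)
knob [ 505.9851631  -243.53372714    8.        ] [ 531.20824303 -215.75563675    7.        ] 0.8335675531332365 37.52100834819745
line [ 519.08228869 -229.97168781   34.        ] [ 507.35451854 -242.44584437   34.        ] 0.8162283498830828
door [532.64285066 172.57224713  82.        ]
door [437.90255537 102.27310118  82.        ]
```

Request:
{"op": "carry_out", "data": {"plan": [{"tx": 39, "ty": 46, "rz": -0.1}, {"tx": 39, "ty": 46, "rz": -0.1}, {"tx": 39, "ty": 46, "rz": -0.1}, {"tx": 39, "ty": 46, "rz": -0.1}, {"tx": 39, "ty": 46, "rz": -0.1}, {"tx": 39, "ty": 46, "rz": -0.1}, {"tx": 0, "ty": 45, "rz": -0.1}, {"tx": 0, "ty": 45, "rz": -0.1}, {"tx": 0, "ty": 45, "rz": -0.1}, {"tx": 0, "ty": 45, "rz": -0.1}, {"tx": 0, "ty": 45, "rz": -0.1}, {"tx": 0, "ty": 45, "rz": -0.1}], "gripper": 1}}

```text
invalid input at $.plan[0]: expected keys tx, ty, tz, rx, ry, rz
```

Request:
{"op": "carry_out", "data": {"plan": [{"tx": 39, "ty": 46, "tz": 0, "rx": 0, "ry": 0, "rz": -0.1}, {"tx": 39, "ty": 46, "tz": 0, "rx": 0, "ry": 0, "rz": -0.1}, {"tx": 39, "ty": 46, "tz": 0, "rx": 0, "ry": 0, "rz": -0.1}, {"tx": 39, "ty": 46, "tz": 0, "rx": 0, "ry": 0, "rz": -0.1}, {"tx": 39, "ty": 46, "tz": 0, "rx": 0, "ry": 0, "rz": -0.1}, {"tx": 39, "ty": 46, "tz": 0, "rx": 0, "ry": 0, "rz": -0.1}, {"tx": 0, "ty": 45, "tz": 0, "rx": 0, "ry": 0, "rz": -0.1}, {"tx": 0, "ty": 45, "tz": 0, "rx": 0, "ry": 0, "rz": -0.1}, {"tx": 0, "ty": 45, "tz": 0, "rx": 0, "ry": 0, "rz": -0.1}, {"tx": 0, "ty": 45, "tz": 0, "rx": 0, "ry": 0, "rz": -0.1}, {"tx": 0, "ty": 45, "tz": 0, "rx": 0, "ry": 0, "rz": -0.1}, {"tx": 0, "ty": 45, "tz": 0, "rx": 0, "ry": 0, "rz": -0.1}], "gripper": 1}}

```text
time: 1.3
tool_pos: [379.3, 9.5, 206.3]
tcp_rot: [3.142, 0.0, -0.843]
contact_force: [0.3, 0.5, -0.0]
grip_width: 2.0
finger_force: 0.0
```

Request:
{"op": "carry_out", "data": {"plan": [{"tx": 10, "ty": 30, "tz": 0, "rx": 0, "ry": 0, "rz": -0.06}, {"tx": 10, "ty": 30, "tz": 0, "rx": 0, "ry": 0, "rz": 0}, {"tx": 10, "ty": 30, "tz": 0, "rx": 0, "ry": 0, "rz": 0}, {"tx": 14, "ty": 30, "tz": 0, "rx": 0, "ry": 0, "rz": 0}, {"tx": 0, "ty": 0, "tz": -40, "rx": 0, "ry": 0, "rz": 0}, {"tx": 0, "ty": 0, "tz": -40, "rx": 0, "ry": 0, "rz": 0}, {"tx": 0, "ty": 0, "tz": 0, "rx": 0, "ry": 0, "rz": 0}, {"tx": 0, "ty": 0, "tz": 0, "rx": 0, "ry": 0, "rz": 0}]}}

```text
time: 2.1
tool_pos: [423.8, 127.7, 126.7]
tcp_rot: [3.14, 0.001, -0.898]
contact_force: [-1.0, -0.2, 0.6]
grip_width: 0.6
finger_force: 0.0
```

```bash
python3 - <<'E'
from h import *
im=bot.capture("top");save("d1.png",im,4,(130,170,320,310));im=bot.capture("scene");np.save("s1.npy",im)
o=bot.get_obs();print(o["tool_pos"],o["tcp_rot"])
p=proj("top",o["tool_pos"]);print((p-[130,170]+.5)*4-.5)
E
```

```text
[425.17883569 127.79632491 128.13278798] [-3.13906873e+00 -1.59668478e-03 -8.98598876e-01]
[211.36418956 260.55505528]
```

View pics/d1.png

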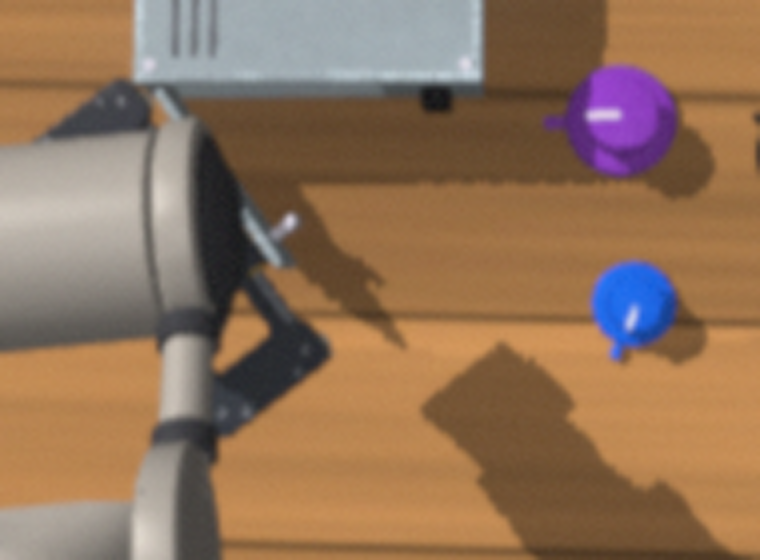

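Request:
{"op": "carry_out", "data": {"plan": [{"tx": 0, "ty": 0, "tz": -40, "rx": 0, "ry": 0, "rz": 0}, {"tx": 0, "ty": 0, "tz": -40, "rx": 0, "ry": 0, "rz": 0}, {"tx": 8, "ty": -7, "tz": 0, "rx": 0, "ry": 0, "rz": 0}, {"tx": 9, "ty": -7, "tz": 0, "rx": 0, "ry": 0, "rz": 0}, {"tx": 7, "ty": -8.5, "tz": 0, "rx": 0, "ry": 0, "rz": 0.1}, {"tx": 7, "ty": -8.5, "tz": 0, "rx": 0, "ry": 0, "rz": 0.1}, {"tx": 8.5, "ty": -7, "tz": 0, "rx": 0, "ry": 0, "rz": 0.1}, {"tx": 8.5, "ty": -7, "tz": 0, "rx": 0, "ry": 0, "rz": 0.1}, {"tx": 9.5, "ty": -5, "tz": 0, "rx": 0, "ry": 0, "rz": 0.1}, {"tx": 9.5, "ty": -5, "tz": 0, "rx": 0, "ry": 0, "rz": 0.1}, {"tx": 0, "ty": 0, "tz": 0, "rx": 0, "ry": 0, "rz": 0}]}}

```text
time: 3.3
tool_pos: [494.8, 71.5, 49.4]
tcp_rot: [-3.14, -0.007, -0.299]
contact_force: [0.3, 1.0, 0.6]
grip_width: 0.1
finger_force: 0.0
```

Request:
{"op": "carry_out", "data": {"plan": [{"tx": 10.5, "ty": -3, "tz": 0, "rx": 0, "ry": 0, "rz": 0.1}, {"tx": 9, "ty": -3, "tz": 0, "rx": 0, "ry": 0, "rz": 0.1}, {"tx": 5, "ty": -1, "tz": 0, "rx": 0, "ry": 0, "rz": 0.06}, {"tx": 5, "ty": 0, "tz": 0, "rx": 0, "ry": 0, "rz": 0.06}, {"tx": 0, "ty": 0, "tz": 0, "rx": 0, "ry": 0, "rz": 0}]}}

```text
time: 3.8
tool_pos: [521.8, 65.5, 48.1]
tcp_rot: [3.141, -0.003, 0.02]
contact_force: [-0.5, 1.1, 0.2]
grip_width: 0.5
finger_force: 0.0
```

```bash
python3 - <<'E'
from h import *
im=bot.capture("top");im2=bot.capture("scene")
A=cv2.resize(im[170:230,150:270],None,fx=5,fy=5);B=cv2.resize(im2[160:250,230:370],None,fx=4,fy=4)[:300]
o=np.zeros((600,600,3),np.uint8);o[:300]=A;o[300:,:560]=B;save("d2.png",o)
o=bot.get_obs();print(o["tool_pos"],o["contact_force"])
E
```

```text
[521.01884752  65.64453289  47.58676107] [-0.29695769 -0.55352188 -0.27187071]
```

View pics/d2.png

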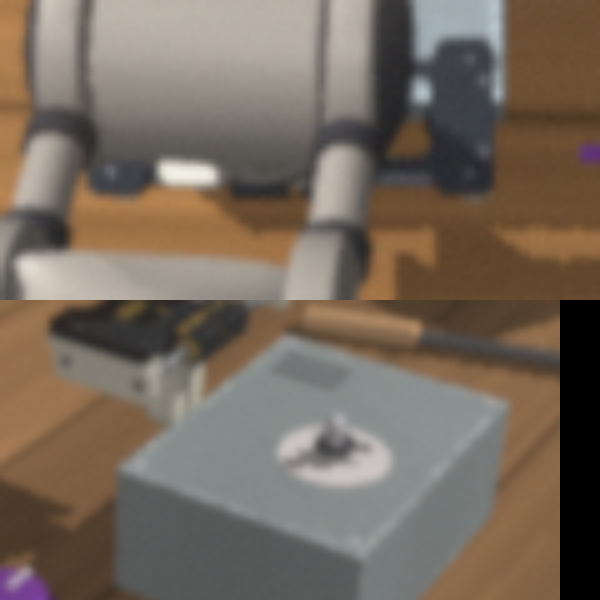

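The fingers are at the door and the box blocks the view of it. There's no catch force yet, so I'll keep pushing gently.

Request:
{"op": "carry_out", "data": {"plan": [{"tx": 2.5, "ty": 0, "tz": 0, "rx": 0, "ry": 0, "rz": 0}, {"tx": 2.5, "ty": 0, "tz": 0, "rx": 0, "ry": 0, "rz": 0}, {"tx": 0, "ty": 0, "tz": 0, "rx": 0, "ry": 0, "rz": 0}]}}

```text
time: 4.2
tool_pos: [522.1, 65.8, 46.4]
tcp_rot: [3.141, 0.007, 0.021]
contact_force: [-11.0, -1.5, 8.9]
grip_width: 0.4
finger_force: 5.4
```

Request:
{"op": "carry_out", "data": {"plan": [{"tx": 2, "ty": 0, "tz": 0, "rx": 0, "ry": 0, "rz": 0}, {"tx": 0, "ty": 0, "tz": 0, "rx": 0, "ry": 0, "rz": 0}]}}

```text
time: 4.4
tool_pos: [522.1, 65.8, 46.4]
tcp_rot: [3.141, 0.011, 0.021]
contact_force: [-17.0, -2.7, 13.9]
grip_width: 0.2
finger_force: 8.6
```

Request:
{"op": "carry_out", "data": {"plan": [{"tx": 2, "ty": 0, "tz": 0, "rx": 0, "ry": 0, "rz": 0}, {"tx": 0, "ty": 0, "tz": 0, "rx": 0, "ry": 0, "rz": 0}]}}

```text
time: 4.6
tool_pos: [522.1, 65.8, 46.3]
tcp_rot: [3.141, 0.015, 0.021]
contact_force: [-23.0, -2.3, 18.9]
grip_width: 0.5
finger_force: 11.7
```

Request:
{"op": "carry_out", "data": {"plan": [{"tx": 2, "ty": 0, "tz": 0, "rx": 0, "ry": 0, "rz": 0}, {"tx": 0, "ty": 0, "tz": 0, "rx": 0, "ry": 0, "rz": 0}]}}

```text
time: 4.8
tool_pos: [522.1, 65.7, 46.3]
tcp_rot: [3.141, 0.019, 0.021]
contact_force: [-29.1, -3.4, 23.8]
grip_width: 0.4
finger_force: 14.9
```

Hard contact at x≈522 matches the shut-door position (face ≈533 minus half a finger). I'll back off and check.

Request:
{"op": "carry_out", "data": {"plan": [{"tx": -14, "ty": 0, "tz": 0, "rx": 0, "ry": 0, "rz": 0}, {"tx": -30, "ty": 0, "tz": 0, "rx": 0, "ry": 0, "rz": 0}, {"tx": 0, "ty": -10, "tz": 45, "rx": 0, "ry": 0, "rz": 0}, {"tx": 0, "ty": -40, "tz": 45, "rx": 0, "ry": 0, "rz": 0}, {"tx": 0, "ty": -45, "tz": 20, "rx": 0, "ry": 0, "rz": 0}, {"tx": 0, "ty": -45, "tz": 0, "rx": 0, "ry": 0, "rz": 0}, {"tx": 0, "ty": -45, "tz": 0, "rx": 0, "ry": 0, "rz": 0}, {"tx": 0, "ty": -45, "tz": 0, "rx": 0, "ry": 0, "rz": 0}, {"tx": 0, "ty": -40, "tz": 0, "rx": 0, "ry": 0, "rz": 0}, {"tx": 0, "ty": 0, "tz": 0, "rx": 0, "ry": 0, "rz": 0}, {"tx": 0, "ty": 0, "tz": 0, "rx": 0, "ry": 0, "rz": 0}], "gripper": 0}}

```text
time: 5.9
tool_pos: [487.1, -198.0, 148.7]
tcp_rot: [-3.141, 0.0, 0.019]
contact_force: [0.6, 0.4, 0.2]
grip_width: 83.8
finger_force: 0.0
```

```bash
python3 - <<'E'
from h import *
im=bot.capture("top");np.save("t2.npy",im)
A=cv2.resize(im[120:220,150:270],None,fx=5,fy=5);save("d3.png",A)
o=bot.get_obs();print(o["tool_pos"],o["tcp_rot"],o["contact_force"])
E
```

```text
[ 487.14750682 -197.03440737  148.69704465] [-3.14115338e+00  2.78953028e-04  2.05023732e-02] [0.75362131 1.20626974 0.06854819]
```

View pics/d3.png

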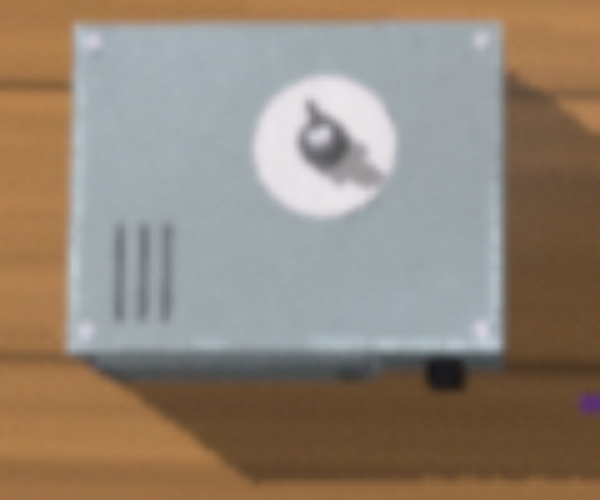

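The door strip (95–380, 365) lies flush and parallel to the box front, so it's shut. On to the knob.

Request:
{"op": "carry_out", "data": {"plan": [{"tx": 5, "ty": -12, "tz": 0, "rx": 0, "ry": 0, "rz": 0.13}, {"tx": 5, "ty": -12, "tz": 0, "rx": 0, "ry": 0, "rz": 0.13}, {"tx": 5, "ty": -12, "tz": 0, "rx": 0, "ry": 0, "rz": 0.13}, {"tx": 4, "ty": -10, "tz": 0, "rx": 0, "ry": 0, "rz": 0.13}, {"tx": 0, "ty": 0, "tz": 0, "rx": 0, "ry": 0, "rz": 0.13}, {"tx": 0, "ty": 0, "tz": 0, "rx": 0, "ry": 0, "rz": 0.13}, {"tx": 0, "ty": 0, "tz": -40, "rx": 0, "ry": 0, "rz": 0}, {"tx": 0, "ty": 0, "tz": -40, "rx": 0, "ry": 0, "rz": 0}, {"tx": 0, "ty": 0, "tz": 0, "rx": 0, "ry": 0, "rz": 0}, {"tx": 0, "ty": 0, "tz": 0, "rx": 0, "ry": 0, "rz": 0}]}}

```text
time: 6.95
tool_pos: [506.7, -242.3, 69.3]
tcp_rot: [-3.141, 0.0, 0.803]
contact_force: [0.3, 0.0, 0.3]
grip_width: 91.8
finger_force: 0.0
```

Request:
{"op": "carry_out", "data": {"plan": [{"tx": -0.5, "ty": -1, "tz": -20, "rx": 0, "ry": 0, "rz": 0}, {"tx": 0, "ty": 0, "tz": -20, "rx": 0, "ry": 0, "rz": 0}, {"tx": 0, "ty": 0, "tz": -18, "rx": 0, "ry": 0, "rz": 0}, {"tx": 0, "ty": 0, "tz": 0, "rx": 0, "ry": 0, "rz": 0}, {"tx": 0, "ty": 0, "tz": 0, "rx": 0, "ry": 0, "rz": 0}]}}

```text
time: 7.45
tool_pos: [507.2, -244.8, 12.8]
tcp_rot: [3.139, -0.001, 0.802]
contact_force: [-0.2, -1.0, 0.7]
grip_width: 91.9
finger_force: 0.0
```

Request:
{"op": "carry_out", "data": {"plan": [{"tx": 0, "ty": 0, "tz": 0, "rx": 0, "ry": 0, "rz": 0}, {"tx": 0, "ty": 0, "tz": 0, "rx": 0, "ry": 0, "rz": 0}, {"tx": 0, "ty": 0, "tz": 0, "rx": 0, "ry": 0, "rz": 0}, {"tx": 0, "ty": 0, "tz": 0, "rx": 0, "ry": 0, "rz": 0}, {"tx": 0, "ty": 0, "tz": 0, "rx": 0, "ry": 0, "rz": 0}, {"tx": 0, "ty": 0, "tz": 0, "rx": 0, "ry": 0, "rz": 0}, {"tx": 0, "ty": 0, "tz": 0, "rx": 0, "ry": 0, "rz": 0}, {"tx": 0, "ty": 0, "tz": 0, "rx": 0, "ry": 0, "rz": 0}, {"tx": 0, "ty": 0, "tz": 0, "rx": 0, "ry": 0, "rz": 0}, {"tx": 0, "ty": 0, "tz": 0, "rx": 0, "ry": 0, "rz": 0}], "gripper": 1}}

```text
time: 8.45
tool_pos: [505.8, -244.4, 10.7]
tcp_rot: [-3.142, 0.0, 0.802]
contact_force: [-0.6, 1.0, -0.2]
grip_width: 33.8
finger_force: 30.0
```

Grip holds (width 33.8, hub nominally 37 and ribbed). I'll lift and carry towards the shaft, then check the held pose.

Request:
{"op": "carry_out", "data": {"plan": [{"tx": 0, "ty": 0, "tz": 20, "rx": 0, "ry": 0, "rz": 0}, {"tx": 0, "ty": 0, "tz": 40, "rx": 0, "ry": 0, "rz": 0}, {"tx": 0, "ty": 0, "tz": 40, "rx": 0, "ry": 0, "rz": 0}, {"tx": 0, "ty": 0, "tz": 40, "rx": 0, "ry": 0, "rz": 0}, {"tx": 17, "ty": 38, "tz": 0, "rx": 0, "ry": 0, "rz": -0.06}, {"tx": 17, "ty": 38, "tz": 0, "rx": 0, "ry": 0, "rz": -0.06}, {"tx": 17, "ty": 38, "tz": 0, "rx": 0, "ry": 0, "rz": -0.06}, {"tx": 17, "ty": 38, "tz": 0, "rx": 0, "ry": 0, "rz": -0.06}, {"tx": 17, "ty": 38, "tz": 0, "rx": 0, "ry": 0, "rz": -0.06}, {"tx": 17, "ty": 38, "tz": 0, "rx": 0, "ry": 0, "rz": -0.06}, {"tx": 17, "ty": 38, "tz": 0, "rx": 0, "ry": 0, "rz": -0.06}, {"tx": 17, "ty": 38, "tz": 0, "rx": 0, "ry": 0, "rz": -0.04}]}}

```text
time: 9.65
tool_pos: [642.2, 61.3, 150.5]
tcp_rot: [3.142, 0.0, 0.34]
contact_force: [1.3, 0.3, 0.1]
grip_width: 33.9
finger_force: 30.0
```

Request:
{"op": "carry_out", "data": {"plan": [{"tx": 0, "ty": 0, "tz": 0, "rx": 0, "ry": 0, "rz": 0}, {"tx": 0, "ty": 0, "tz": 0, "rx": 0, "ry": 0, "rz": 0}, {"tx": 0, "ty": 0, "tz": 0, "rx": 0, "ry": 0, "rz": 0}]}}

```text
time: 9.95
tool_pos: [641.4, 58.7, 150.4]
tcp_rot: [3.141, 0.001, 0.341]
contact_force: [0.1, -0.7, -0.7]
grip_width: 33.6
finger_force: 30.0
```

```bash
python3 - <<'E'
from h import *
im=bot.capture("top");np.save("t3.npy",im);im2=bot.capture("scene");np.save("s3.npy",im2)
o=bot.get_obs();t=np.array(o["tool_pos"]);print(t,o["tcp_rot"],o["grip_width"],o["contact_force"])
p=proj("scene",t).astype(int);q=proj("top",t).astype(int);print(p,q)
a,b=p[0]-40,p[1]-35; c,d=max(q[0]-40,0),q[1]-40
A=cv2.resize(im2[b:b+75,a:a+100],None,fx=8,fy=8,interpolation=cv2.INTER_CUBIC)
save("k1.png",A);print(a,b)
E
```

```text
[641.53974266  58.19179192 150.79772693] [3.14138457e+00 3.34577717e-04 3.40320701e-01] 33.88251416468066 [-0.24134272  0.32450705 -0.46434779]
[313 177] [213 145]
273 142
```

View pics/k1.png

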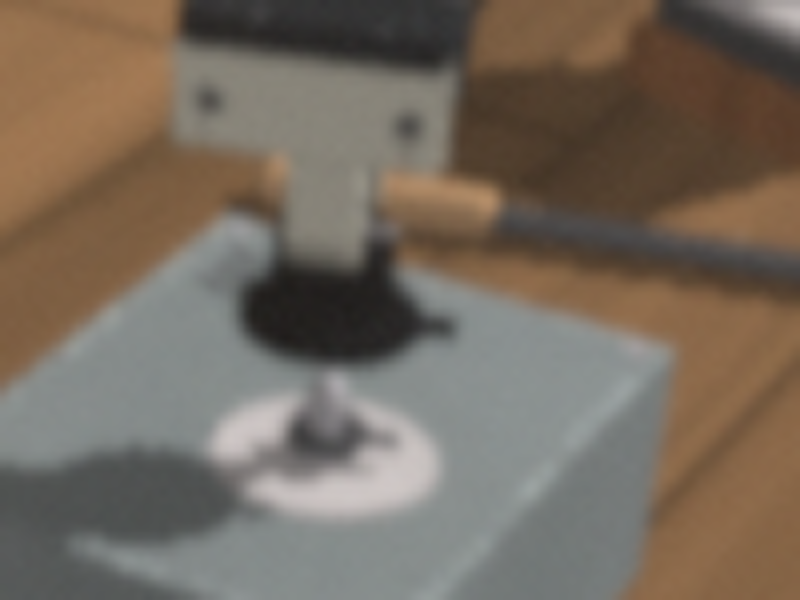

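The knob is held level over the box: skirt centre at crop (332,315), tab tip (455,325). Below it is the shaft at (328,400), its disc centre (325,455) and collar tab tip (397,438).

```bash
python3 - <<'E'
from h import *
S0=np.load("scene0.npy");S=np.load("s3.npy")
P=lambda x,y:((x+.5)/8-.5+273,(y+.5)/8-.5+142)
A2=lambda v:np.arctan2(v[1],v[0])
# disc from initial picture
m=np.zeros(S.shape[:2],np.uint8);m[185:215,290:335]=(S0.min(2)>150)[185:215,290:335]
c=cv2.convexHull(max(cv2.findContours(m,0,1)[0],key=cv2.contourArea));e=cv2.fitEllipse(c);print(e)
d=onz("scene",*e[0],90.5);print("shaft scene",d)
# extent of skirt
g=S.max(2);y,x=np.mgrid[:g.shape[0],:g.shape[1]]
m=((g<55)&(x>300)&(x<332)&(y>172)&(y<190)).astype(np.uint8)
op=cv2.morphologyEx(m,cv2.MORPH_OPEN,cv2.getStructuringElement(cv2.MORPH_ELLIPSE,(7,7)))
X=np.nonzero(op.any(0))[0];Y=np.nonzero(op.any(1))[0];print(X[[0,-1]],Y[[0,-1]])
o=np.array([641.5,58.4,139.8])
# model skirt centre projection for comparison: bottom-rim circle
for cx,cy in((641.5,58.4),):
    th=np.linspace(0,6.283,72)
    pr=np.array([proj("scene",(cx+28*np.cos(t),cy+28*np.sin(t),z)) for t in th for z in(139.8,147.8)])
    print("model x",pr[:,0].min(),pr[:,0].max(),"ymax",pr[:,1].max())
for v in(0.30,.35,.4,.45): print(v,(proj("scene",o+[39*np.cos(v),39*np.sin(v),4])-[273,142]+.5)*8,(proj("scene",[*d[:2],100]+23*np.array([np.cos(v),np.sin(v),0]))-[273,142]+.5)*8)
print("scene ax collar",(proj("scene",[*d[:2],102])-[273,142]+.5)*8,"top of shaft",(proj("scene",[*d[:2],118])-[273,142]+.5)*8)
E
```

```text
((313.65081787109375, 197.7913818359375), (17.463218688964844, 27.376733779907227), 100.63423156738281)
shaft scene [643.392734    63.92122795  90.5       ]
[304 324] [175 186]
model x 302.1944795515315 325.39614358272405 ymax 187.17186858926684
0.3 [456.47436318 328.96359614] [404.18875695 437.1837567 ]
0.35 [457.36750711 325.95684688] [404.74903026 435.36105696]
0.4 [457.93698715 322.91549362] [405.12513454 433.51497362]
0.45 [458.18295192 319.84746482] [405.31664105 431.65024135]
scene ax collar [332.31735798 419.24146947] top of shaft [336.70790215 375.36222998]
```

```bash
python3 - <<'E'
from h import *
def edge(im,c,a,b):
    g=cv2.GaussianBlur(im,(0,0),0.7).min(2).astype(np.float32);pts=[]
    for t in np.linspace(0,2*np.pi,90,endpoint=False):
        r=np.linspace(.7,1.35,80);xs=(c[0]+a*r*np.cos(t)).astype(np.float32);ys=(c[1]+b*r*np.sin(t)).astype(np.float32)
        p=cv2.remap(g,xs[None],ys[None],cv2.INTER_CUBIC)[0];d=np.diff(p);i=d.argmin()
        pts.append((xs[i],ys[i],-d[i]))
    p=np.array(pts,np.float32);p=p[p[:,2]>.5*np.median(p[:,2])][:,:2]
    for _ in range(4):
        e=cv2.fitEllipseDirect(p);q=cv2.ellipse2Poly if 0 else None
        th=np.radians(e[2]);R=np.array([[np.cos(th),np.sin(th)],[-np.sin(th),np.cos(th)]]);u=(p-e[0])@R.T/(np.array(e[1])/2)
        k=abs(np.linalg.norm(u,axis=1)-1)<.06;p=p[k]
    return e,len(p)
for cam,f,c,a,b in(("scene","scene0.npy",(313.2,198.2),14,8.5),("top","t2.npy",(214.5,149),14,14),("top","top0.npy",(214.5,149),14,14)):
    e,n=edge(np.load(f),c,a,b);print(cam,e,n,onz(cam,*e[0],90.5))
c1,d1=ray("scene",*edge(np.load("scene0.npy"),(313.2,198.2),14,8.5)[0][0])
# bright shaft tip in each
for cam,f,roi in(("scene","scene0.npy",(307,185,320,193)),("top","t2.npy",(208,142,222,154))):
    S=np.load(f);x0,y0,x1,y1=roi;print(cam);print(S[y0:y1,x0:x1].mean(2).astype(int))
E
```

```text
Traceback (most recent call last):
cv2.error: OpenCV(4.12.0) /io/opencv/modules/imgproc/src/shapedescr.cpp:718: error: (-215:Assertion failed) n >= 0 && (depth == CV_32F || depth == CV_32S) in function 'fitEllipseDirect'
```

```bash
python3 - <<'E'
from h import *
def edge(im,c,a,b):
    g=cv2.GaussianBlur(im,(0,0),0.7).min(2).astype(np.float32);p=[]
    for t in np.linspace(0,2*np.pi,90,endpoint=False):
        r=np.linspace(.7,1.35,80);xs=(c[0]+a*r*np.cos(t)).astype(np.float32);ys=(c[1]+b*r*np.sin(t)).astype(np.float32)
        d=np.diff(cv2.remap(g,xs[None],ys[None],cv2.INTER_CUBIC)[0]);i=d.argmin();p.append((xs[i],ys[i],-d[i]))
    p=np.array(p,np.float32);p=p[p[:,2]>.5*np.median(p[:,2])][:,:2]
    for _ in range(4):
        e=cv2.fitEllipseDirect(np.ascontiguousarray(p,np.float32))
        th=np.radians(e[2]);R=np.array([[np.cos(th),np.sin(th)],[-np.sin(th),np.cos(th)]]);u=(p-e[0])@R.T/(np.array(e[1])/2)
        p=p[abs(np.linalg.norm(u,axis=1)-1)<.06]
    return e,len(p)
for cam,f,c,a,b in(("scene","scene0.npy",(313.2,198.2),14,8.5),("top","t2.npy",(214.5,149),14,14),("top","top0.npy",(214.5,149),14,14)):
    e,n=edge(np.load(f),c,a,b);print(cam,e,n,onz(cam,*e[0],90.5))
E
```

```text
scene ((313.1372375488281, 198.10240173339844), (16.056758880615234, 28.374038696289062), 95.69855499267578) 59 [643.06276303  61.8188157   90.5       ]
top ((214.4390411376953, 148.82728576660156), (27.858243942260742, 28.726036071777344), 73.69727325439453) 87 [645.62869949  61.55053191  90.5       ]
top ((214.45278930664062, 148.8150177001953), (27.898595809936523, 28.737977981567383), 72.14038848876953) 87 [645.66122     61.51640397  90.5       ]
```

Request:
{"op": "carry_out", "data": {"plan": [{"tx": 2.5, "ty": 3.2, "tz": -10, "rx": 0, "ry": 0, "rz": 0}, {"tx": 0, "ty": 0, "tz": -10, "rx": 0, "ry": 0, "rz": 0}, {"tx": 0, "ty": 0, "tz": 0, "rx": 0, "ry": 0, "rz": 0}, {"tx": 0, "ty": 0, "tz": 0, "rx": 0, "ry": 0, "rz": 0}, {"tx": 0, "ty": 0, "tz": 0, "rx": 0, "ry": 0, "rz": 0}]}}

```text
time: 10.55
tool_pos: [644.5, 62.7, 130.8]
tcp_rot: [3.141, -0.0, 0.342]
contact_force: [0.4, -0.9, 0.2]
grip_width: 33.3
finger_force: 30.0
```

Request:
{"op": "carry_out", "data": {"plan": [{"tx": 0, "ty": 0, "tz": -3, "rx": 0, "ry": 0, "rz": 0}, {"tx": 0, "ty": 0, "tz": 0, "rx": 0, "ry": 0, "rz": 0}, {"tx": 0, "ty": 0, "tz": 0, "rx": 0, "ry": 0, "rz": 0}]}}

```text
time: 10.85
tool_pos: [644.3, 62.8, 127.7]
tcp_rot: [3.141, -0.0, 0.342]
contact_force: [-1.2, 1.1, -0.3]
grip_width: 33.7
finger_force: 30.0
```

Request:
{"op": "carry_out", "data": {"plan": [{"tx": 0, "ty": 0, "tz": -3, "rx": 0, "ry": 0, "rz": 0}, {"tx": 0, "ty": 0, "tz": 0, "rx": 0, "ry": 0, "rz": 0}, {"tx": 0, "ty": 0, "tz": 0, "rx": 0, "ry": 0, "rz": 0}]}}

```text
time: 11.15
tool_pos: [644.2, 62.7, 124.5]
tcp_rot: [3.142, 0.001, 0.342]
contact_force: [-0.4, -0.7, -0.9]
grip_width: 33.6
finger_force: 30.0
```

No force yet with the underside about 4 mm below the shaft tip, so it's entering the bore.

Request:
{"op": "carry_out", "data": {"plan": [{"tx": 0, "ty": 0, "tz": -3, "rx": 0, "ry": 0, "rz": 0}, {"tx": 0, "ty": 0, "tz": 0, "rx": 0, "ry": 0, "rz": 0}, {"tx": 0, "ty": 0, "tz": 0, "rx": 0, "ry": 0, "rz": 0}]}}

```text
time: 11.45
tool_pos: [644.2, 62.7, 121.5]
tcp_rot: [-3.142, 0.001, 0.342]
contact_force: [0.3, -1.1, -1.7]
grip_width: 33.6
finger_force: 30.0
```

Request:
{"op": "carry_out", "data": {"plan": [{"tx": 0, "ty": 0, "tz": -4, "rx": 0, "ry": 0, "rz": 0}, {"tx": 0, "ty": 0, "tz": -3, "rx": 0, "ry": 0, "rz": 0}, {"tx": 0, "ty": 0, "tz": 0, "rx": 0, "ry": 0, "rz": 0}, {"tx": 0, "ty": 0, "tz": 0, "rx": 0, "ry": 0, "rz": 0}]}}

```text
time: 11.85
tool_pos: [644.1, 62.7, 114.3]
tcp_rot: [-3.141, 0.001, 0.342]
contact_force: [-2.0, -2.0, -0.4]
grip_width: 33.8
finger_force: 30.0
```

Request:
{"op": "carry_out", "data": {"plan": [{"tx": 0, "ty": 0, "tz": -3, "rx": 0, "ry": 0, "rz": 0}, {"tx": 0, "ty": 0, "tz": 0, "rx": 0, "ry": 0, "rz": 0}, {"tx": 0, "ty": 0, "tz": 0, "rx": 0, "ry": 0, "rz": 0}]}}

```text
time: 12.15
tool_pos: [644.4, 62.7, 112.0]
tcp_rot: [3.141, -0.0, 0.342]
contact_force: [-2.6, -1.1, 2.0]
grip_width: 33.4
finger_force: 30.0
```

Request:
{"op": "carry_out", "data": {"plan": [{"tx": 0, "ty": 0, "tz": -3, "rx": 0, "ry": 0, "rz": 0}, {"tx": 0, "ty": 0, "tz": 0, "rx": 0, "ry": 0, "rz": 0}, {"tx": 0, "ty": 0, "tz": 0, "rx": 0, "ry": 0, "rz": 0}]}}

```text
time: 12.45
tool_pos: [644.5, 62.7, 109.0]
tcp_rot: [3.141, -0.0, 0.342]
contact_force: [-3.0, -0.7, 4.8]
grip_width: 34.0
finger_force: 30.0
```

Request:
{"op": "carry_out", "data": {"plan": [{"tx": 0, "ty": 0, "tz": -3, "rx": 0, "ry": 0, "rz": 0}, {"tx": 0, "ty": 0, "tz": 0, "rx": 0, "ry": 0, "rz": 0}, {"tx": 0, "ty": 0, "tz": 0, "rx": 0, "ry": 0, "rz": 0}]}}

```text
time: 12.75
tool_pos: [644.6, 62.8, 106.7]
tcp_rot: [3.141, -0.001, 0.342]
contact_force: [-2.2, -1.5, 8.6]
grip_width: 34.1
finger_force: 30.0
```

Request:
{"op": "carry_out", "data": {"plan": [{"tx": 0, "ty": 0, "tz": -3, "rx": 0, "ry": 0, "rz": 0}, {"tx": 0, "ty": 0, "tz": 0, "rx": 0, "ry": 0, "rz": 0}, {"tx": 0, "ty": 0, "tz": 0, "rx": 0, "ry": 0, "rz": 0}]}}

```text
time: 13.05
tool_pos: [645.2, 62.9, 106.3]
tcp_rot: [3.14, -0.004, 0.342]
contact_force: [-7.8, -1.4, 19.8]
grip_width: 33.7
finger_force: 30.0
```

The force rose like the spring's (5 to 9 N) and then stiffened at z≈106.5, which is the hard stop. One last look.

```bash
python3 - <<'E'
from h import *
im2=bot.capture("scene")
save("f1.png",im2,5,(230,130,380,250))
o=bot.get_obs();print(o["time"],o["tool_pos"],o["contact_force"])
E
```

```text
13.1 [645.11892365  62.84827888 106.23611956] [-6.83461667 -2.0861795  20.32004513]
```

View pics/f1.png

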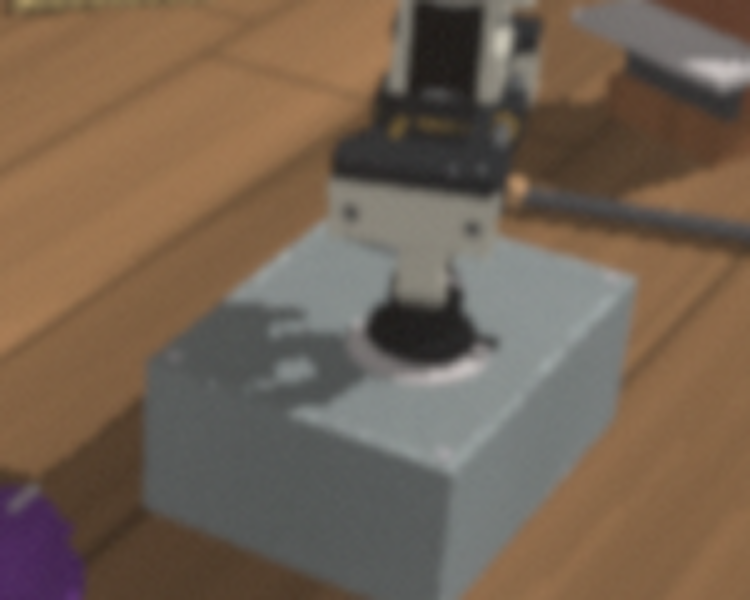

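The knob sits low on the disc at (420,335), tab tip (492,342), held down at 20 N, and no open door shows.

```bash
python3 -c "
from plant import bot
print(bot.close_job())"
```

```text
the job is handed in; nothing more can be done
None
```

The job is handed in at about 13 s: the door is shut, the small black knob is on the D-shaft, and the gripper is holding it down at the plunger's stop with about 20 N; door and seating are judged from pictures and force readings.

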